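# Reset the tripped dry-block heater

### The arm

A 7-joint arm with a two-finger parallel gripper is mounted at the origin on the work surface. World frame = base frame: x ahead of the robot, y to its left, z up, the work surface at z = 0. Lengths are in m, angles in rad, forces in N, time in s.
With the tool pointing down it reaches from about 0.425 to 1.025 m from the base axis. Payload 3.6 kg.
Tool frame: the origin (TCP) lies midway between the tips of the shut fingers; the grasp point (between the pads) lies 19 mm behind it; z points along the fingers, x is the direction in which the jaws open and shut, and the axes are right-handed (so a half turn about z gives the same grasp; the last joint's range is limited). The gripper opens to 85 mm and grips with 20 to 120 N. Pads are 22 mm wide; open, the fingers measure 114 mm over their backs; the gripper's body (76 mm by 85 mm) begins 54 mm behind the grasp point. The pads swing forward as they close: fully open they stand 13 mm farther back than shut.
Start: joints at [-1.363, 0.591, 0.048, 1.609, -0.033, 0.943, -0.034], TCP at [0.215, 0.692, 0.231] pointing down, gripper open.
Joint ranges: [-2.69, 2.69], [-0.47, 2.24], [-1.27, 1.36], [0.19, 2.51], [-1.53, 4.68], [0.08, 2.07], [-3.09, 3.09]. Speed limits (rad/s): [2.57, 2.57, 3.14, 3.14, 3.14, 3.14, 3.14].

### API

Orientations are given as a 3x3 rotation matrix whose columns are the frame's x, y, z axes.
In Python, from workcell import r, cams, workorder gives the robot as it stands. The module is installed in compiled form; this text tells all that it offers.
- The arm moves only by the shell command python3 -m pendant 'ROWS' [FORCE]. ROWS is JSON, a list of rows, each an object of numbers: "ax", "ay", "az": the turn, a rotation vector about the tool's x, y, z in degrees; "x", "y", "z": the shift along the tool's x, y, z in m; "gripper": the opening in per cent of the stroke, from 0 (shut) to 100 (fully open). In form: [{"ax": .., "ay": .., "az": .., "x": .., "y": .., "z": .., "gripper": ..}, ...]. A call has 1 to 20 rows; each row shifts and turns the commanded pose from where the row before left it, along the tool's axes as they then stand; what a row does not reach is not made up. A row lasts 1/12 s, in which the tool goes at most 41.7 mm and 7.16 degrees, less where a joint would pass 70% of its speed; a pose out of reach is approached as far as the arm can. A call with a gripper value outside its range is refused whole. The fingers move at their own pace and stop on an object; FORCE is the grip in N (left out, the last holds). Time passes only in rows, so rows that do not move let the fingers close. It gives the time, the measured TCP pose, the force and the opening at its end, in the units of the state.
- r.sense(): the state, without advancing time (a new reading comes with each control period).
- cams.read_camera(name): name is "scene" or "side" or "wrist"; returns the picture (480x640x3 uint8, red, green, blue); there is no depth.
- cams.camera_params(name): a dict with "fovy" (degrees; the focal length in pixels is half the picture's height over the tangent of half this angle, whatever the lens; pixels are square), "cx", "cy" (the principal point, pixels), "R" (3x3) and "t" (3): a world point X has camera coordinates R X + t. Camera axes: x right, y down, z forward; pixel columns grow to the right and rows downward; lengths in m; the calibration is good to about 2 mm. A picture is of the moment at which its call begins: read the wrist's pose just before it. camera_params takes no time and is no camera call; for the wrist camera it gives the pose at the moment of the call.
- workorder.job_done(): hands the job in, once; it reports no verdict.
The state is a dict: "t": time; "joint_positions": joint angles; "joint_velocities": joint speeds; "effort": joint torques, N m; "eef_pos": TCP position; "tool_rot": TCP orientation; "force": force on the tool from outside, world axes, zero at the start; "wrist_torque": the same for the moment, N m; "finger_gap": finger opening in m.
Only numpy, scipy, OpenCV 4.12 (cv2) and the standard library are available. Lean on these libraries where they do the work, as an engineer would, in place of code of your own. Each camera call takes 0.05 s, during which the arm holds its last target.

### The job

The dry-block heater that has tubes standing in its block has tripped. With shut fingertips, gently push its steel guard all the way aside, reach into the well and press the sunken reset key fully down for about half a second, let it come up, then push the guard all the way back over the well. Leave the tubes, the other heater and everything else on the bench as they are, and finish clear of everything.

Things in the scene. Friction and masses are not known exactly. Their poses are not given: they have to be found in the camera images.
- heater: Dry-block heater, a white box 240 mm deep (x) x 170 mm wide (y) x 85 mm high, fixed to the bench; origin at the centre of its underside, z up, its front (display, knob, guard) towards -x, its left towards +y. Rear: an aluminium block with six holes, top 97 mm up. The loaded heater: three tubes stand in its block. The other one is empty; either may stand left.
- guard (a joint): Loaded heater. Value of the guard slide in m: 0 = fully over the well, 0.062 = slid fully aside towards the heater's +y; the well is wholly uncovered above 0.052. It stays where it is left; about 1.5 N of friction.
- guard_fin (a point): Loaded heater: middle of the top edge of the guard's upright fin, and moves with it. The guard is a plate 60 mm (x) x 58 mm (y), its upper face 90 mm above the bench; the fin stands at its middle, 36 mm long in x, 6 mm thick in y, its top 105 mm above the bench (15 mm above the plate). Axes as the heater's. Push the fin's side face.
- reset (a joint): Loaded heater. Value of the sunken key in m: 0 = up, 0.005 = fully down; a spring returns it when let go, about 2 N to start and 5 N fully down.
- reset_top (a point): Loaded heater: centre of the top face of the round reset key, 22 mm across, in the middle of a square well 46 x 46 mm, 30 mm deep, whose rim is 85 mm above the bench and whose centre is at x -64, y -33 mm from the heater's origin. When up, the key lies 16 mm below the rim (69 mm above the bench). The point moves with the key. Axes as the heater's.
- idle_heater: Dry-block heater, a white box 240 mm deep (x) x 170 mm wide (y) x 85 mm high, fixed to the bench; origin at the centre of its underside, z up, its front (display, knob, guard) towards -x, its left towards +y. The empty heater, otherwise the same as the loaded one; to be left alone.
- idle_guard (a joint): Empty heater, to be left alone. Value of the guard slide in m: 0 = fully over the well, 0.062 = slid fully aside towards the heater's +y; the well is wholly uncovered above 0.052. It stays where it is left; about 1.5 N of friction.
- idle_reset (a joint): Empty heater, to be left alone. Value of the sunken key in m: 0 = up, 0.005 = fully down; a spring returns it when let go, about 2 N to start and 5 N fully down.
- tube0: Capped tube, 16 mm across, cap 21 mm, 94 mm long, standing loose 36 mm deep in a hole of the loaded heater's block; top about 155 mm above the bench; origin at its foot. Leave it.
- tube1: Capped tube, 16 mm across, cap 21 mm, 94 mm long, standing loose 36 mm deep in a hole of the loaded heater's block; top about 155 mm above the bench; origin at its foot. Leave it.
- tube2: Capped tube, 16 mm across, cap 21 mm, 94 mm long, standing loose 36 mm deep in a hole of the loaded heater's block; top about 155 mm above the bench; origin at its foot. Leave it.
- jar: Small jar, 42 mm across, 60 mm high, standing between the heaters; origin at its foot. Leave it.
- wash_bottle: Bottle, 68 mm across, 150 mm high, beyond the heaters; origin at its foot. Leave it.
- beaker: Glass beaker, 70 mm across, 85 mm high, at the left; origin at its foot. Leave it.
- tip_box: Pipette-tip box, 85 x 120 x 67 mm high, at the right; origin at the centre of its underside. Leave it.
- rack: Tube rack, 75 x 130 x 62 mm high, before the heaters; origin at the centre of its underside. Leave it.
- pen: Marker pen, 135 mm long, 15 mm thick, lying before the heaters; origin under its middle. Leave it.

How it is judged:
On the way, in this order (a step that is already met when the one before it is completed fails the run):
1. the loaded heater's guard is slid aside, its key still up (value of joint guard above 0.052 m and value of joint reset below 0.002 m), for 0.1 s.
2. its reset key is held down with the guard aside (value of joint guard above 0.045 m and value of joint reset above 0.004 m), for 0.3 s.
At the end, for the whole second after the job is handed in: The loaded heater's guard is back over the well (slide under 6 mm), its reset key is up (under 1.5 mm), the other heater's guard is still shut (under 6 mm), and the tubes and bystanders are within 20 mm of where they stood, the tubes upright (value of joint each of guard, idle_guard below 0.006 m and value of joint reset below 0.0015 m and distance of each of jar, wash_bottle, beaker, tip_box, rack, pen, tube0, tube1, tube2 from where it was at the start of the episode below 0.02 m and angle between each of tube0, tube1, tube2's own z axis and vertical below 0.2 rad); the robot touches nothing.
It fails at once if a tube is lifted, carried or knocked (moved more than 20 mm or tilted more than 0.3 rad) (distance of any of tube0, tube1, tube2 from where it was at the start of the episode above 0.02 m or angle between any of tube0, tube1, tube2's own z axis and vertical above 0.3 rad).
It fails at once if a bystander is moved more than 30 mm (distance of any of jar, wash_bottle, beaker, tip_box, rack, pen from where it was at the start of the episode above 0.03 m).
It fails at once if the other heater's key is pressed (over 2 mm) or its guard slid (over 12 mm) (value of joint idle_reset above 0.002 m or value of joint idle_guard above 0.012 m).
It fails at once if the fingers squeeze or ram the guard, key or housing of the loaded heater with more than 40 N (contact force between the fingers and heater above 40 N).
It also fails if it takes over 58 s, if anything falls off the work surface, if the arm or the gripper's body presses on something with over 40 N, if the wrist force passes 120 N, or if a joint passes its speed limit or range.

## Working session

There is one attempt and no reset: what is moved stays moved. The work goes in short steps, Python scripts to look and compute and a shell command to move; the robot and the scene stay as the last step left them, time stands still between calls to the robot, and variables do not carry over. Pictures are saved under pics/ and viewed, and the job is handed in when it is done.

```bash
mkdir -p pics; python3 - <<'E'
from workcell import r,cams
import cv2,numpy as np
s=r.sense();print(s['t'],s['eef_pos'],np.round(s['tool_rot'],3),s['finger_gap'])
for n in ['scene','side','wrist']:
    p=cams.camera_params(n);print(n,p['fovy'],p['cx'],p['cy'],np.round(p['R'],3).tolist(),np.round(p['t'],3))
    cv2.imwrite(f'pics/{n}0.png',cams.read_camera(n)[:,:,::-1])
E
```

```text
0.0 [0.21454328 0.69165417 0.23014372] [[ 0.296  0.955 -0.001]
 [ 0.955 -0.296 -0.002]
 [-0.002  0.    -1.   ]] 0.0853760095842151
scene 49.26832605584388 312.4500946919457 244.74744137857724 [[-0.849, 0.529, -0.005], [0.39, 0.619, -0.682], [-0.357, -0.581, -0.731]] [ 0.47  -0.113  1.561]
side 42.47334000211771 326.1485268081302 244.95600613627462 [[0.959, -0.285, 0.01], [-0.191, -0.668, -0.719], [0.212, 0.687, -0.695]] [-0.528  0.155  1.73 ]
wrist 65.04939121543919 322.4499828165499 241.07951865125324 [[0.297, 0.955, -0.004], [0.917, -0.284, 0.281], [0.267, -0.087, -0.96]] [-0.723 -0.036  0.38 ]
```

View pics/scene0.png

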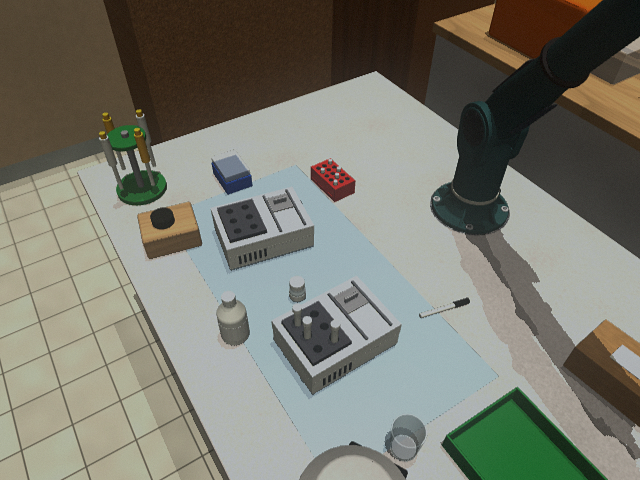

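View pics/side0.png

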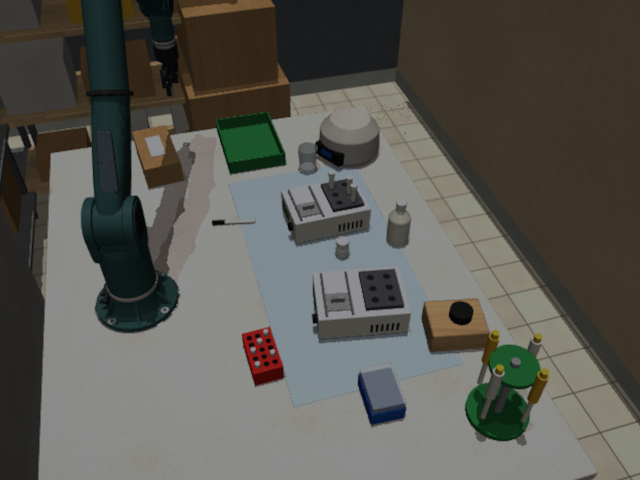

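View pics/wrist0.png

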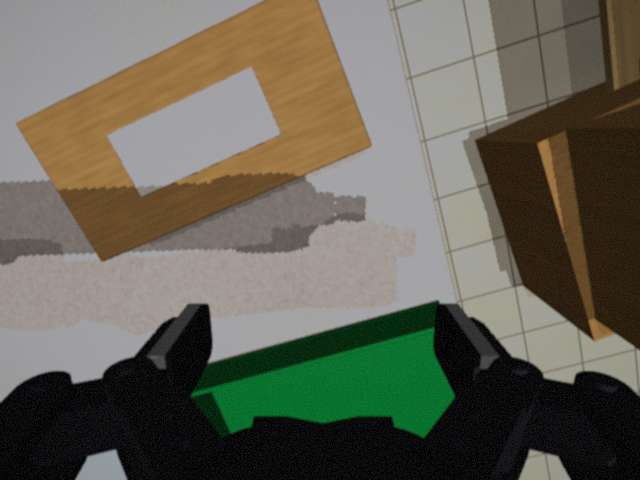

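```bash
python3 - <<'E'
import cv2
for n,(x,y,w,h) in {'scene':(260,270,150,120),'side':(275,165,105,80)}.items():
    i=cv2.imread(f'pics/{n}0.png')[y:y+h,x:x+w]
    k=5 if n=='scene' else 7
    cv2.imwrite(f'pics/{n}0c.png',cv2.resize(i,None,fx=k,fy=k,interpolation=cv2.INTER_CUBIC))
E
```

```text
(no output)
```

View pics/scene0c.png

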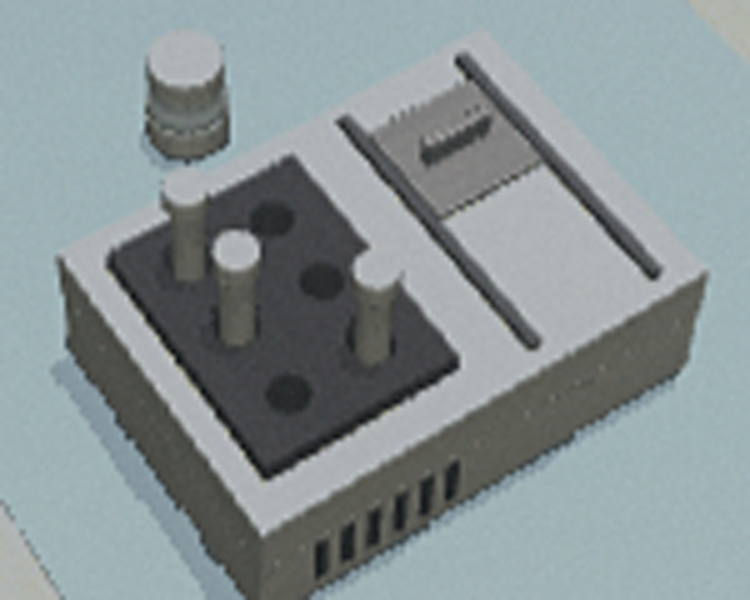

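View pics/side0c.png

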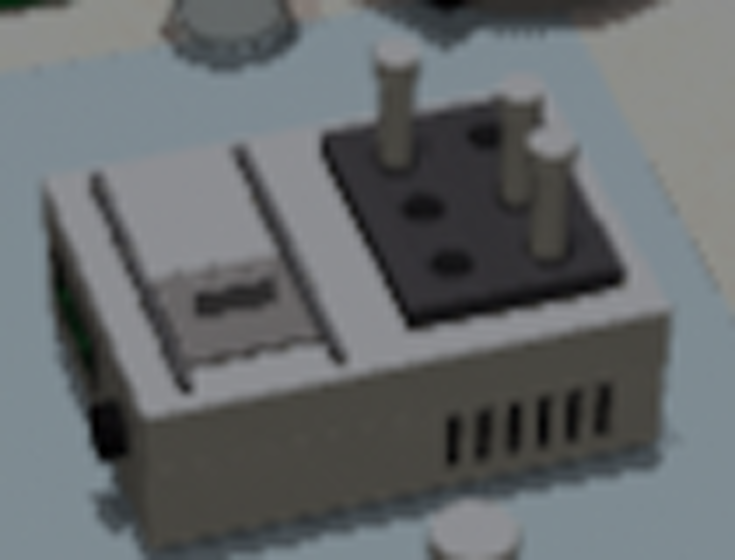

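```bash
cat > h.py <<'E'
import numpy as np
def load(n):
    from workcell import cams
    return cams.camera_params(n)
def ray(p,uv,z):
    f=240/np.tan(np.radians(p['fovy'])/2)
    R=np.array(p['R']);t=np.array(p['t']);c=-R.T@t
    d=R.T@np.array([(uv[0]-p['cx'])/f,(uv[1]-p['cy'])/f,1])
    return c+d*(z-c[2])/d[2]
def proj(p,X):
    f=240/np.tan(np.radians(p['fovy'])/2)
    c=np.array(p['R'])@X+p['t'];return np.array([p['cx']+f*c[0]/c[2],p['cy']+f*c[1]/c[2]])
E
python3 - <<'E'
from h import *
M={'FR':(-.12,-.085),'FL':(-.12,.085),'RR':(.12,-.085),'RL':(.12,.085)}
def fit(A,B):
    A=np.array(A);B=np.array(B);a=A-A.mean(0);b=B-B.mean(0)
    th=np.arctan2((a[:,0]*b[:,1]-a[:,1]*b[:,0]).sum(),(a*b).sum())
    R=np.array([[np.cos(th),-np.sin(th)],[np.sin(th),np.cos(th)]])
    t=B.mean(0)-R@A.mean(0);return th,R,t,np.linalg.norm(A@R.T+t-B,axis=1)
obs={'scene':(5,260,270,{'RR':(62,258),'RL':(262,530),'FL':(706,270),'FR':(480,35)},(455,139)),
'side':(7,275,165,{'FL':(45,182),'FR':(145,416),'RR':(668,312)},(235,290))}
allA=[];allB=[]
for n,(k,ox,oy,d,fin) in obs.items():
    p=load(n)
    cv=lambda u:((u[0]+.5)/k-.5+ox,(u[1]+.5)/k-.5+oy)
    A=[M[c] for c in d];B=[ray(p,cv(d[c]),.085)[:2] for c in d]
    th,R,t,e=fit(A,B);print(n,np.degrees(th),t,e, 'fin',ray(p,cv(fin),.105), 'pred fin closed',R@[-.064,-.033]+t)
    allA+=A;allB+=B
th,R,t,e=fit(allA,allB);print(np.degrees(th),t,e,R@[-.064,-.033]+t)
E
```

```text
scene 1.5208967146306198 [0.60232181 0.17947381] [0.00306066 0.00412251 0.00145446 0.00406524] fin [0.54356475 0.15133517 0.105     ] pred fin closed [0.53922023 0.14478678]
side 1.1888405849582822 [0.60027125 0.18177491] [0.0027712  0.0025508  0.00184854] fin [0.53584668 0.14303495 0.105     ] pred fin closed [0.5369697  0.14745416]
1.2806069340813098 [0.60142296 0.18048703] [0.00206343 0.00440177 0.00307719 0.00455313 0.00125331 0.00376749
 0.0034305 ] [0.53817646 0.14606494]
```

```bash
python3 -m pendant '[{"az":-6.2,"gripper":0},{"az":-6.2,"gripper":0},{"az":-6.1,"gripper":0},{"x":-0.02,"y":0.01,"gripper":0},{"x":-0.0275,"y":0.0145,"gripper":0},{"x":-0.0275,"y":0.0145,"gripper":0},{"x":-0.0275,"y":0.0145,"gripper":0},{"x":-0.0275,"y":0.0145,"gripper":0},{"x":-0.0275,"y":0.0145,"gripper":0},{"x":-0.0275,"y":0.0145,"gripper":0},{"x":-0.0275,"y":0.0145,"gripper":0},{"x":-0.0275,"y":0.0145,"gripper":0}]' 20
```

```text
validation failed for argument at $[0]...
```

```bash
python3 -m pendant '[{"ax":0,"ay":0,"az":-6.2,"x":0,"y":0,"z":0,"gripper":0},{"ax":0,"ay":0,"az":-6.2,"x":0,"y":0,"z":0,"gripper":0},{"ax":0,"ay":0,"az":-6.1,"x":0,"y":0,"z":0,"gripper":0}]' 20
```

```text
t: 0.4
eef_pos: [0.2147, 0.6921, 0.2308]
tool_rot: [[-0.028, 1.0, -0.0], [1.0, 0.028, -0.001], [-0.001, -0.0, -1.0]]
force: [0.1, -0.1, -0.3]
finger_gap: 0.0516
```

```bash
python3 -m pendant '[{"ax":0,"ay":0,"az":0,"x":-0.015,"y":0.008,"z":0,"gripper":0},{"ax":0,"ay":0,"az":0,"x":-0.0275,"y":0.0145,"z":0,"gripper":0},{"ax":0,"ay":0,"az":0,"x":-0.0275,"y":0.0145,"z":0,"gripper":0},{"ax":0,"ay":0,"az":0,"x":-0.0275,"y":0.0145,"z":0,"gripper":0},{"ax":0,"ay":0,"az":0,"x":-0.0275,"y":0.0145,"z":0,"gripper":0},{"ax":0,"ay":0,"az":0,"x":-0.0275,"y":0.0145,"z":0,"gripper":0},{"ax":0,"ay":0,"az":0,"x":-0.0275,"y":0.0145,"z":0,"gripper":0},{"ax":0,"ay":0,"az":0,"x":-0.0275,"y":0.0145,"z":0,"gripper":0},{"ax":0,"ay":0,"az":0,"x":-0.0275,"y":0.0145,"z":0,"gripper":0},{"ax":0,"ay":0,"az":0,"x":-0.0275,"y":0.0145,"z":0,"gripper":0},{"ax":0,"ay":0,"az":0,"x":-0.0275,"y":0.0145,"z":0,"gripper":0},{"ax":0,"ay":0,"az":0,"x":-0.0275,"y":0.0145,"z":0,"gripper":0},{"ax":0,"ay":0,"az":0,"x":-0.0275,"y":0.0145,"z":0,"gripper":0},{"ax":0,"ay":0,"az":0,"x":-0.0275,"y":0.0145,"z":0,"gripper":0},{"ax":0,"ay":0,"az":0,"x":-0.0275,"y":0.0145,"z":0,"gripper":0},{"ax":0,"ay":0,"az":0,"x":-0.0275,"y":0.0145,"z":0,"gripper":0}]'
python3 - <<'E'
from workcell import r,cams
import cv2
p=cams.camera_params('wrist')
import pickle;pickle.dump(p,open('w1.pkl','wb'))
cv2.imwrite('pics/w1.png',cams.read_camera('wrist')[:,:,::-1])
E
```

```text
t: 1.73
eef_pos: [0.4501, 0.2685, 0.2313]
tool_rot: [[-0.022, 1.0, -0.0], [1.0, 0.022, -0.0], [-0.0, -0.0, -1.0]]
force: [1.5, -0.3, -0.1]
finger_gap: 0.0002
```

View pics/w1.png

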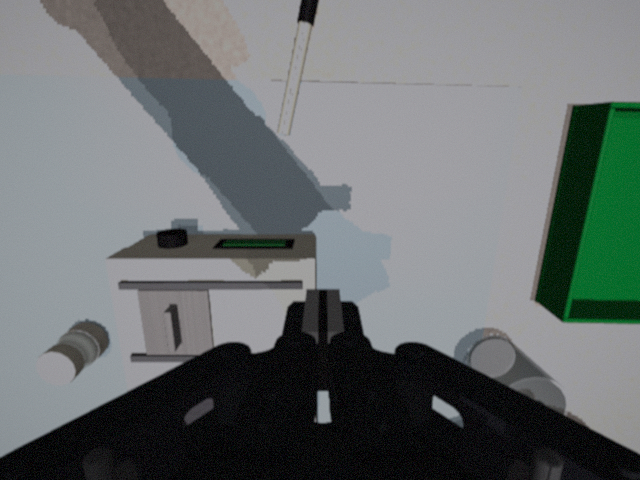

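```bash
python3 - <<'E'
import cv2,pickle
from h import *
i=cv2.imread('pics/w1.png')[220:380,90:330]
cv2.imwrite('pics/w1c.png',cv2.resize(i,None,fx=3.3,fy=3.3,interpolation=cv2.INTER_CUBIC))
p=pickle.load(open('w1.pkl','rb'))
print(ray(p,(172,326),.105),ray(p,(315,259),.085),ray(p,(111,258),.085))
for X in [(.538,.146,.105)]: print(proj(p,np.array(X)))
from workcell import r
print(r.sense()['eef_pos'])
E
```

```text
[0.52960679 0.15075374 0.105     ] [0.47777558 0.2629986  0.085     ] [0.48063338 0.09823473 0.085     ]
[166.993734   335.28810281]
[0.4537911  0.26096507 0.23121693]
```

View pics/w1c.png

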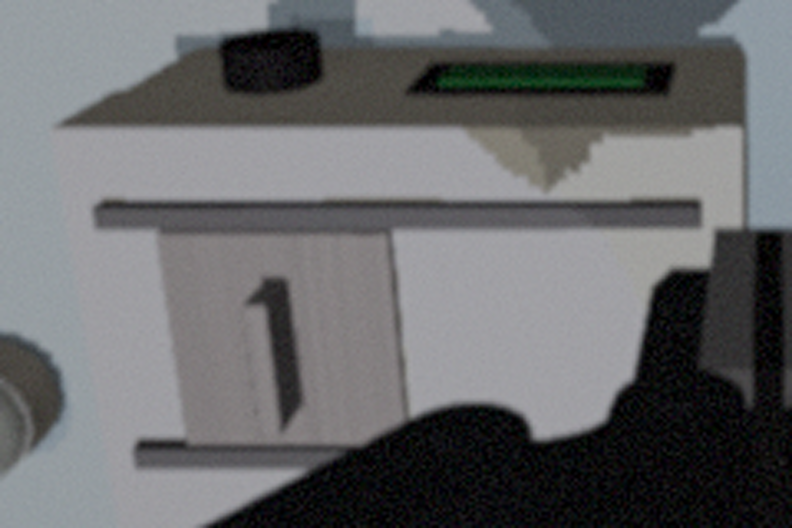

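```bash
python3 -m pendant '[{"ax":0,"ay":0,"az":0,"x":-0.025,"y":0.013,"z":0,"gripper":0},{"ax":0,"ay":0,"az":0,"x":-0.025,"y":0.013,"z":0,"gripper":0},{"ax":0,"ay":0,"az":0,"x":-0.025,"y":0.013,"z":0,"gripper":0},{"ax":0,"ay":0,"az":0,"x":-0.025,"y":0.013,"z":0,"gripper":0},{"ax":0,"ay":0,"az":0,"x":-0.025,"y":0.013,"z":0,"gripper":0},{"ax":0,"ay":0,"az":0,"x":-0.024,"y":0.015,"z":0,"gripper":0},{"ax":0,"ay":0,"az":0,"x":0,"y":0,"z":0.02,"gripper":0},{"ax":0,"ay":0,"az":0,"x":0,"y":0,"z":0.02,"gripper":0},{"ax":0,"ay":0,"az":0,"x":0,"y":0,"z":0.02,"gripper":0},{"ax":0,"ay":0,"az":0,"x":0,"y":0,"z":0.02,"gripper":0},{"ax":0,"ay":0,"az":0,"x":0,"y":0,"z":0,"gripper":0},{"ax":0,"ay":0,"az":0,"x":0,"y":0,"z":0,"gripper":0},{"ax":0,"ay":0,"az":0,"x":0,"y":0,"z":0,"gripper":0},{"ax":0,"ay":0,"az":0,"x":0,"y":0,"z":0,"gripper":0}]'
cat > snap.py <<'E'
import sys,cv2,pickle
from workcell import cams
n=sys.argv[1];tag=sys.argv[2]
p=cams.camera_params(n);pickle.dump(p,open(tag+'.pkl','wb'))
i=cams.read_camera(n)[:,:,::-1]
cv2.imwrite(f'pics/{tag}_full.png',i)
c={'scene':(260,250,150,112),'side':(275,155,120,90),'wrist':(0,0,640,480)}[n]
x,y,w,h=c
k=800/w if n!='wrist' else 1
cv2.imwrite(f'pics/{tag}.png',cv2.resize(i[y:y+h,x:x+w],(int(w*k),int(h*k)),interpolation=cv2.INTER_CUBIC))
E
python3 snap.py wrist w2; python3 snap.py side s2
```

```text
t: 2.95
eef_pos: [0.5339, 0.1232, 0.1526]
tool_rot: [[-0.022, 1.0, 0.002], [1.0, 0.022, 0.001], [0.001, 0.002, -1.0]]
force: [-0.3, -0.7, 0.1]
finger_gap: -0.0001
```

View pics/w2.png

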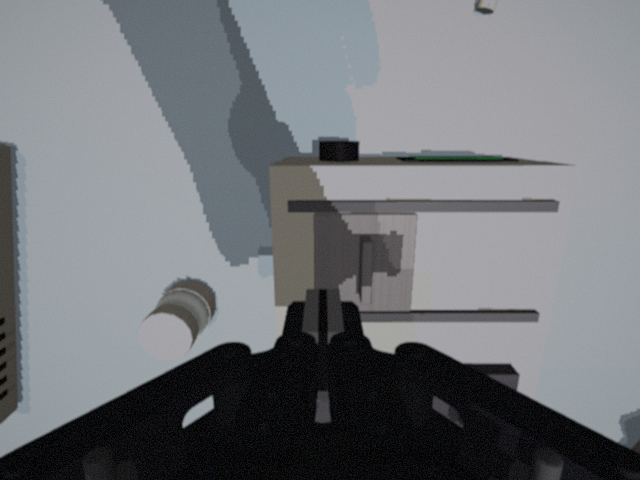

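View pics/s2.png

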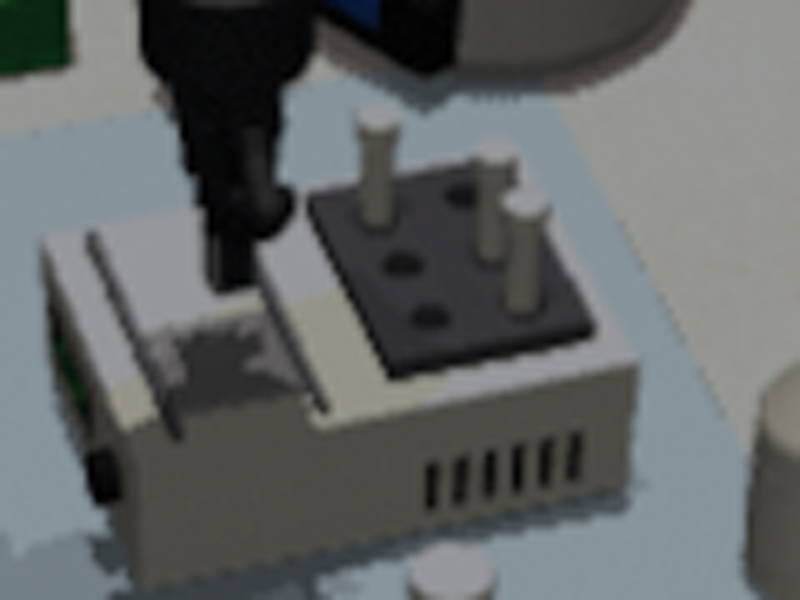

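```bash
python3 - <<'E'
import cv2,pickle
from h import *
i=cv2.imread('pics/w2_full.png')[180:340,260:460]
i=cv2.convertScaleAbs(i,alpha=1.6)
cv2.imwrite('pics/w2c.png',cv2.resize(i,None,fx=3.75,fy=3.75,interpolation=cv2.INTER_CUBIC))
p=pickle.load(open('w2.pkl','rb'))
print(ray(p,(314,213),.090),ray(p,(416,213),.090),ray(p,(411,310),.090))
print(ray(p,(366,236),.105),ray(p,(366,302),.105),ray(p,(274,166),.085),ray(p,(574,165),.085))
from workcell import r
print(r.sense()['eef_pos'])
E
```

```text
[0.50617772 0.11810651 0.09      ] [0.50493602 0.17441303 0.09      ] [0.56389591 0.17684802 0.09      ]
[0.51456881 0.14566502 0.105     ] [0.55214696 0.14770898 0.105     ] [0.48154557 0.09575377 0.085     ] [0.4774321  0.25935291 0.085     ]
[0.53385782 0.12317616 0.15258546]
```

View pics/w2c.png

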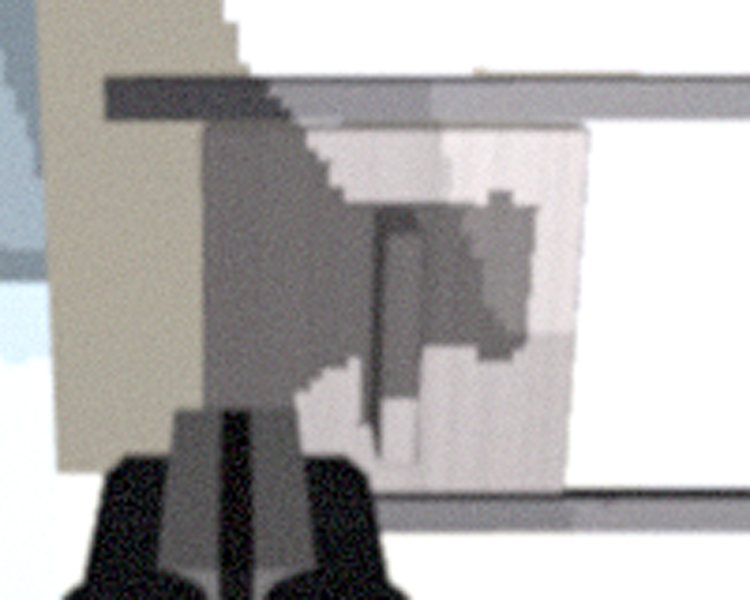

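```bash
python3 -m pendant '[{"ax":0,"ay":0,"az":0,"x":-0.006,"y":0.001,"z":0,"gripper":0},{"ax":0,"ay":0,"az":0,"x":0,"y":0,"z":0.015,"gripper":0},{"ax":0,"ay":0,"az":0,"x":0,"y":0,"z":0.015,"gripper":0},{"ax":0,"ay":0,"az":0,"x":0,"y":0,"z":0.01,"gripper":0},{"ax":0,"ay":0,"az":0,"x":0,"y":0,"z":0.008,"gripper":0},{"ax":0,"ay":0,"az":0,"x":0,"y":0,"z":0.006,"gripper":0},{"ax":0,"ay":0,"az":0,"x":0,"y":0,"z":0,"gripper":0},{"ax":0,"ay":0,"az":0,"x":0,"y":0,"z":0,"gripper":0}]'
python3 snap.py wrist w3;python3 snap.py side s3
```

```text
t: 3.72
eef_pos: [0.5342, 0.1168, 0.0972]
tool_rot: [[-0.022, 1.0, -0.0], [1.0, 0.022, -0.0], [-0.0, -0.0, -1.0]]
force: [0.7, -0.7, 0.9]
finger_gap: -0.0002
```

View pics/w3.png

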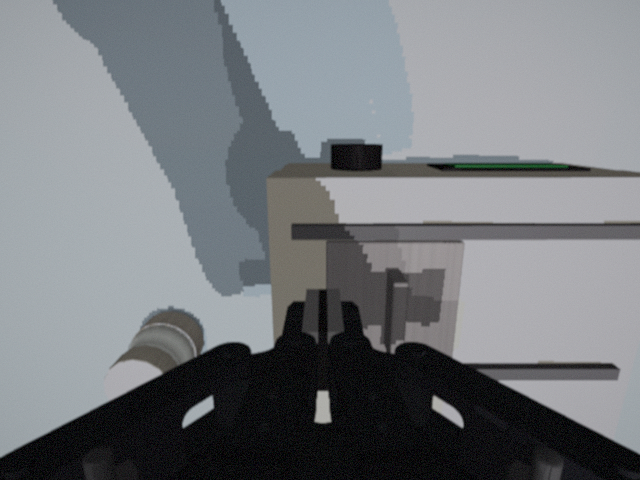

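View pics/s3.png

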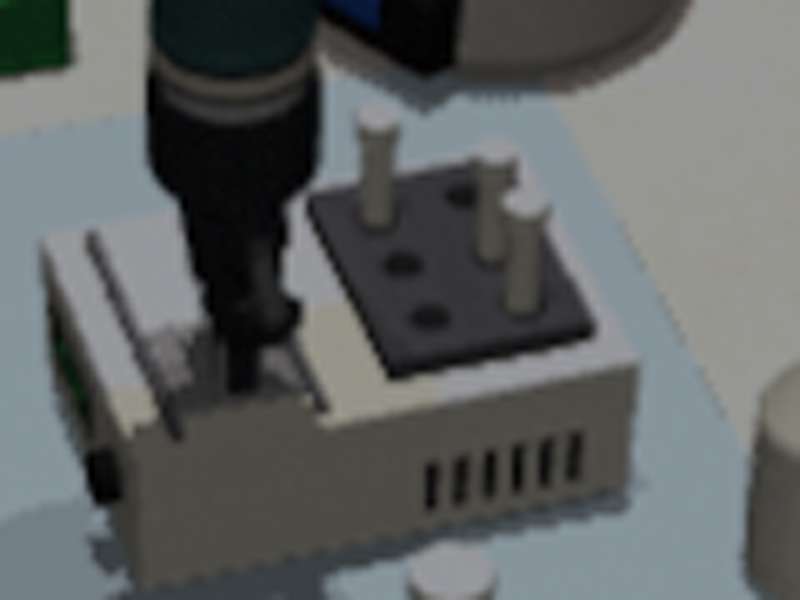

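```bash
python3 -m pendant '[{"ax":0,"ay":0,"az":0,"x":0.004,"y":0,"z":0,"gripper":0},{"ax":0,"ay":0,"az":0,"x":0.004,"y":0,"z":0,"gripper":0},{"ax":0,"ay":0,"az":0,"x":0.004,"y":0,"z":0,"gripper":0},{"ax":0,"ay":0,"az":0,"x":0.004,"y":0,"z":0,"gripper":0},{"ax":0,"ay":0,"az":0,"x":0.004,"y":0,"z":0,"gripper":0},{"ax":0,"ay":0,"az":0,"x":0.004,"y":0,"z":0,"gripper":0},{"ax":0,"ay":0,"az":0,"x":0.004,"y":0,"z":0,"gripper":0},{"ax":0,"ay":0,"az":0,"x":0.004,"y":0,"z":0,"gripper":0},{"ax":0,"ay":0,"az":0,"x":0.004,"y":0,"z":0,"gripper":0},{"ax":0,"ay":0,"az":0,"x":0.004,"y":0,"z":0,"gripper":0},{"ax":0,"ay":0,"az":0,"x":0.004,"y":0,"z":0,"gripper":0},{"ax":0,"ay":0,"az":0,"x":0.004,"y":0,"z":0,"gripper":0},{"ax":0,"ay":0,"az":0,"x":0.004,"y":0,"z":0,"gripper":0},{"ax":0,"ay":0,"az":0,"x":0.004,"y":0,"z":0,"gripper":0},{"ax":0,"ay":0,"az":0,"x":0.004,"y":0,"z":0,"gripper":0},{"ax":0,"ay":0,"az":0,"x":0.004,"y":0,"z":0,"gripper":0},{"ax":0,"ay":0,"az":0,"x":0,"y":0,"z":0,"gripper":0},{"ax":0,"ay":0,"az":0,"x":0,"y":0,"z":0,"gripper":0}]'
python3 snap.py wrist w4
```

```text
t: 5.32
eef_pos: [0.5323, 0.1818, 0.0971]
tool_rot: [[-0.023, 1.0, -0.0], [1.0, 0.023, 0.001], [0.001, -0.0, -1.0]]
force: [-0.2, 0.0, -0.5]
finger_gap: -0.0001
```

View pics/w4.png

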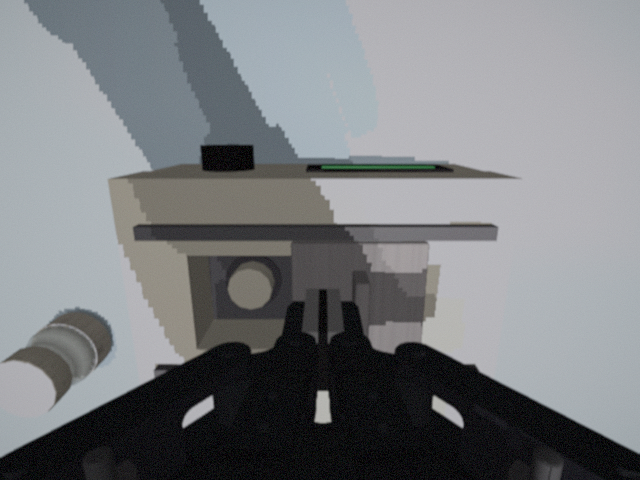

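```bash
python3 -m pendant '[{"ax":0,"ay":0,"az":0,"x":0.002,"y":0,"z":0,"gripper":0},{"ax":0,"ay":0,"az":0,"x":0.002,"y":0,"z":0,"gripper":0},{"ax":0,"ay":0,"az":0,"x":0.002,"y":0,"z":0,"gripper":0},{"ax":0,"ay":0,"az":0,"x":0.001,"y":0,"z":0,"gripper":0},{"ax":0,"ay":0,"az":0,"x":0,"y":0,"z":0,"gripper":0}]'
```

```text
t: 5.78
eef_pos: [0.5321, 0.1879, 0.0971]
tool_rot: [[-0.022, 1.0, -0.001], [1.0, 0.022, -0.0], [-0.0, -0.001, -1.0]]
force: [-0.5, -1.9, -1.3]
finger_gap: 0.0002
```

```bash
python3 snap.py wrist w5; python3 - <<'E'
import pickle
from h import *
p=pickle.load(open('w5.pkl','rb'))
import cv2
i=cv2.imread('pics/w5_full.png')[200:380,150:470]
i=cv2.convertScaleAbs(i,alpha=1.6)
cv2.imwrite('pics/w5c.png',cv2.resize(i,None,fx=2.5,fy=2.5,interpolation=cv2.INTER_CUBIC))
E
```

```text
(no output)
```

View pics/w5c.png

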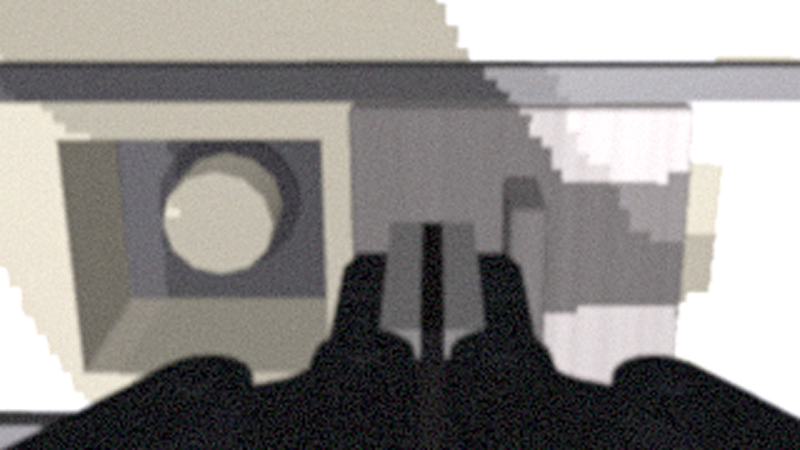

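```bash
python3 -m pendant '[{"ax":0,"ay":0,"az":0,"x":0.002,"y":0,"z":0,"gripper":0},{"ax":0,"ay":0,"az":0,"x":0.002,"y":0,"z":0,"gripper":0},{"ax":0,"ay":0,"az":0,"x":0,"y":0,"z":0,"gripper":0}]'
python3 - <<'E'
import pickle
from h import *
p=pickle.load(open('w5.pkl','rb'))
c=lambda u,v:(u/2.5+150,v/2.5+200)
print('key',ray(p,c(219,223),.069))
for q in [(57,140),(320,140),(86,372)]:print('rim',ray(p,c(*q),.085))
for q in [(352,104),(690,106),(676,360)]:print('guard',ray(p,c(*q),.09))
print('fin',ray(p,c(528,270),.105))
E
```

```text
t: 6.08
eef_pos: [0.5323, 0.1924, 0.0973]
tool_rot: [[-0.023, 1.0, -0.0], [1.0, 0.023, 0.0], [0.0, -0.0, -1.0]]
force: [-1.4, -1.2, -0.0]
finger_gap: -0.0002
key [0.5355908  0.14678899 0.069     ]
rim [0.51371932 0.12331628 0.085     ]
rim [0.51269122 0.16859161 0.085     ]
rim [0.55905953 0.12465979 0.085     ]
guard [0.50464384 0.1745244  0.09      ]
guard [0.50372986 0.23012359 0.09      ]
guard [0.55095816 0.23228551 0.09      ]
fin [0.52657509 0.20316701 0.105     ]
```

```bash
python3 -m pendant '[{"ax":0,"ay":0,"az":0,"x":0.0015,"y":0,"z":0,"gripper":0},{"ax":0,"ay":0,"az":0,"x":0.001,"y":0,"z":0,"gripper":0},{"ax":0,"ay":0,"az":0,"x":0,"y":0,"z":0,"gripper":0}]'
```

```text
t: 6.33
eef_pos: [0.5323, 0.1931, 0.0973]
tool_rot: [[-0.021, 1.0, -0.001], [1.0, 0.021, -0.002], [-0.002, -0.001, -1.0]]
force: [-1.8, -3.6, 0.7]
finger_gap: -0.0001
```

```bash
python3 -m pendant '[{"ax":0,"ay":0,"az":0,"x":-0.004,"y":0,"z":0,"gripper":0},{"ax":0,"ay":0,"az":0,"x":-0.004,"y":0,"z":0,"gripper":0},{"ax":0,"ay":0,"az":0,"x":0,"y":0,"z":-0.01,"gripper":0},{"ax":0,"ay":0,"az":0,"x":0,"y":0,"z":-0.008,"gripper":0},{"ax":0,"ay":0,"az":0,"x":-0.01,"y":0.001,"z":0,"gripper":0},{"ax":0,"ay":0,"az":0,"x":-0.01,"y":0.001,"z":0,"gripper":0},{"ax":0,"ay":0,"az":0,"x":-0.01,"y":0.001,"z":0,"gripper":0},{"ax":0,"ay":0,"az":0,"x":-0.009,"y":0.001,"z":0,"gripper":0},{"ax":0,"ay":0,"az":0,"x":0,"y":0,"z":0,"gripper":0},{"ax":0,"ay":0,"az":0,"x":0,"y":0,"z":0,"gripper":0},{"ax":0,"ay":0,"az":0,"x":0,"y":0,"z":0,"gripper":0}]'; python3 snap.py wrist w6;python3 snap.py side s6
```

```text
t: 7.25
eef_pos: [0.5374, 0.1475, 0.1151]
tool_rot: [[-0.022, 1.0, -0.0], [1.0, 0.022, 0.0], [0.0, -0.0, -1.0]]
force: [-0.1, -0.1, 0.5]
finger_gap: 0.0
```

View pics/w6.png

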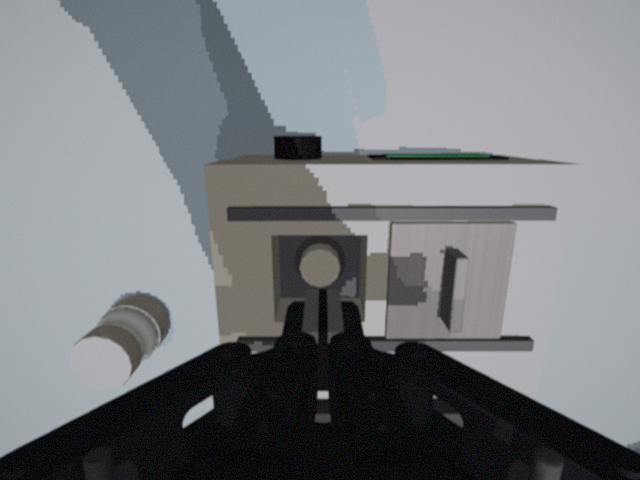

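View pics/s6.png

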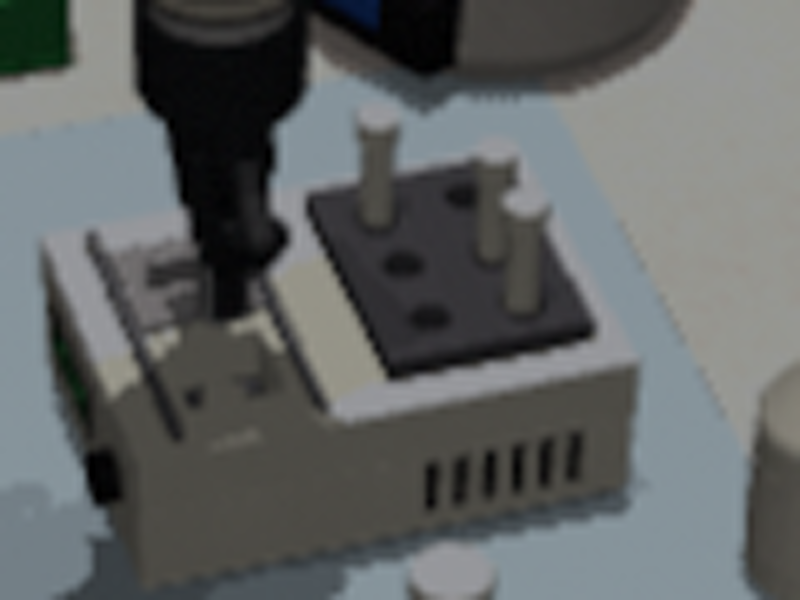

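```bash
python3 -m pendant '[{"ax":0,"ay":0,"az":0,"x":-0.0005,"y":-0.0015,"z":0.01,"gripper":0},{"ax":0,"ay":0,"az":0,"x":0,"y":0,"z":0.01,"gripper":0},{"ax":0,"ay":0,"az":0,"x":0,"y":0,"z":0.01,"gripper":0},{"ax":0,"ay":0,"az":0,"x":0,"y":0,"z":0.007,"gripper":0},{"ax":0,"ay":0,"az":0,"x":0,"y":0,"z":0.005,"gripper":0},{"ax":0,"ay":0,"az":0,"x":0,"y":0,"z":0,"gripper":0},{"ax":0,"ay":0,"az":0,"x":0,"y":0,"z":0,"gripper":0}]'; python3 snap.py wrist w7
```

```text
t: 7.93
eef_pos: [0.5357, 0.1468, 0.0727]
tool_rot: [[-0.022, 1.0, -0.001], [1.0, 0.022, -0.0], [-0.0, -0.001, -1.0]]
force: [0.0, -0.6, -0.5]
finger_gap: 0.0004
```

View pics/w7.png

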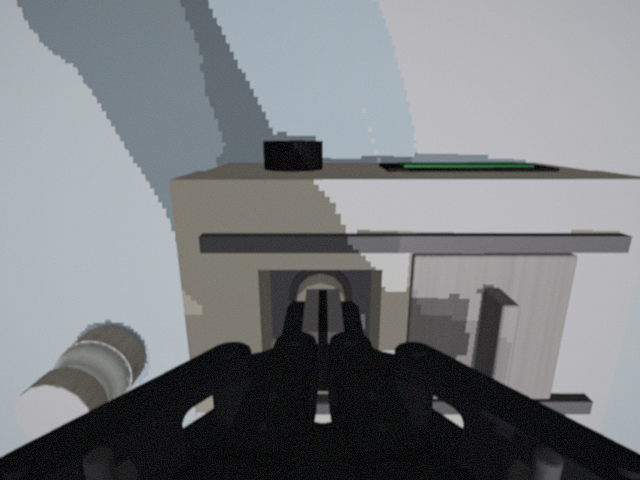

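```bash
python3 -m pendant '[{"ax":0,"ay":0,"az":0,"x":0,"y":0,"z":0.002,"gripper":0},{"ax":0,"ay":0,"az":0,"x":0,"y":0,"z":0.002,"gripper":0},{"ax":0,"ay":0,"az":0,"x":0,"y":0,"z":0.002,"gripper":0},{"ax":0,"ay":0,"az":0,"x":0,"y":0,"z":0.001,"gripper":0},{"ax":0,"ay":0,"az":0,"x":0,"y":0,"z":0,"gripper":0}]'
```

```text
t: 8.4
eef_pos: [0.5364, 0.1471, 0.0665]
tool_rot: [[-0.022, 1.0, 0.001], [1.0, 0.022, 0.0], [0.0, 0.001, -1.0]]
force: [-0.2, -0.2, 3.4]
finger_gap: 0.0001
```

```bash
python3 -m pendant '[{"ax":0,"ay":0,"az":0,"x":0,"y":0,"z":0.0015,"gripper":0},{"ax":0,"ay":0,"az":0,"x":0,"y":0,"z":0.0015,"gripper":0},{"ax":0,"ay":0,"az":0,"x":0,"y":0,"z":0.001,"gripper":0},{"ax":0,"ay":0,"az":0,"x":0,"y":0,"z":0,"gripper":0}]'
```

```text
t: 8.73
eef_pos: [0.5364, 0.147, 0.0639]
tool_rot: [[-0.022, 1.0, 0.001], [1.0, 0.022, 0.0], [0.0, 0.001, -1.0]]
force: [-2.7, -0.1, 14.8]
finger_gap: -0.0002
```

```bash
python3 -m pendant '[{"ax":0,"ay":0,"az":0,"x":0,"y":0,"z":0,"gripper":0},{"ax":0,"ay":0,"az":0,"x":0,"y":0,"z":0,"gripper":0},{"ax":0,"ay":0,"az":0,"x":0,"y":0,"z":0,"gripper":0},{"ax":0,"ay":0,"az":0,"x":0,"y":0,"z":0,"gripper":0},{"ax":0,"ay":0,"az":0,"x":0,"y":0,"z":0,"gripper":0},{"ax":0,"ay":0,"az":0,"x":0,"y":0,"z":-0.003,"gripper":0},{"ax":0,"ay":0,"az":0,"x":0,"y":0,"z":-0.008,"gripper":0},{"ax":0,"ay":0,"az":0,"x":0,"y":0,"z":-0.015,"gripper":0},{"ax":0,"ay":0,"az":0,"x":0,"y":0,"z":-0.015,"gripper":0},{"ax":0,"ay":0,"az":0,"x":0,"y":0,"z":-0.015,"gripper":0},{"ax":0,"ay":0,"az":0,"x":0,"y":0,"z":-0.015,"gripper":0},{"ax":0,"ay":0,"az":0,"x":0,"y":0,"z":0,"gripper":0},{"ax":0,"ay":0,"az":0,"x":0.02,"y":0,"z":0,"gripper":0},{"ax":0,"ay":0,"az":0,"x":0.025,"y":0,"z":0,"gripper":0},{"ax":0,"ay":0,"az":0,"x":0.025,"y":0,"z":0,"gripper":0},{"ax":0,"ay":0,"az":0,"x":0.02,"y":0,"z":0,"gripper":0},{"ax":0,"ay":0,"az":0,"x":0,"y":0,"z":0,"gripper":0},{"ax":0,"ay":0,"az":0,"x":0,"y":0,"z":0,"gripper":0},{"ax":0,"ay":0,"az":0,"x":0,"y":0,"z":0,"gripper":0}]'; python3 snap.py wrist w8
```

```text
t: 10.32
eef_pos: [0.5334, 0.2355, 0.1325]
tool_rot: [[-0.021, 1.0, -0.002], [1.0, 0.021, -0.002], [-0.002, -0.002, -1.0]]
force: [0.6, -0.2, -0.5]
finger_gap: -0.0001
```

View pics/w8.png

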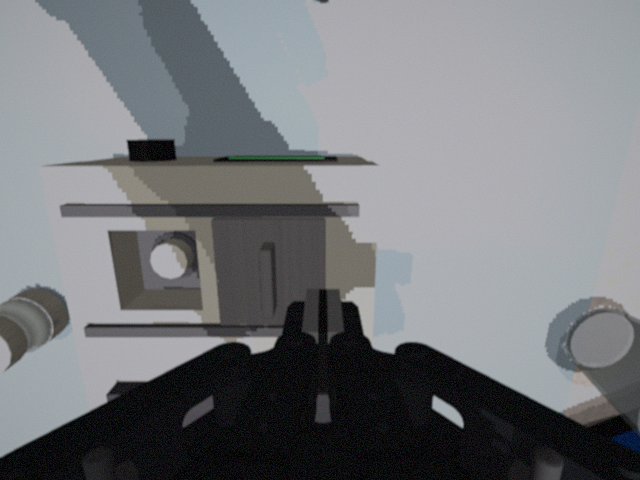

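```bash
python3 -m pendant '[{"ax":0,"ay":0,"az":0,"x":0,"y":0.001,"z":0.012,"gripper":0},{"ax":0,"ay":0,"az":0,"x":0,"y":0,"z":0.012,"gripper":0},{"ax":0,"ay":0,"az":0,"x":0,"y":0,"z":0.007,"gripper":0},{"ax":0,"ay":0,"az":0,"x":0,"y":0,"z":0.004,"gripper":0},{"ax":0,"ay":0,"az":0,"x":0,"y":0,"z":0,"gripper":0},{"ax":0,"ay":0,"az":0,"x":0,"y":0,"z":0,"gripper":0}]'; python3 snap.py wrist w9
```

```text
t: 10.87
eef_pos: [0.5347, 0.2366, 0.0977]
tool_rot: [[-0.022, 1.0, -0.001], [1.0, 0.022, -0.001], [-0.001, -0.001, -1.0]]
force: [-1.1, 0.2, 0.7]
finger_gap: 0.0001
```

View pics/w9.png

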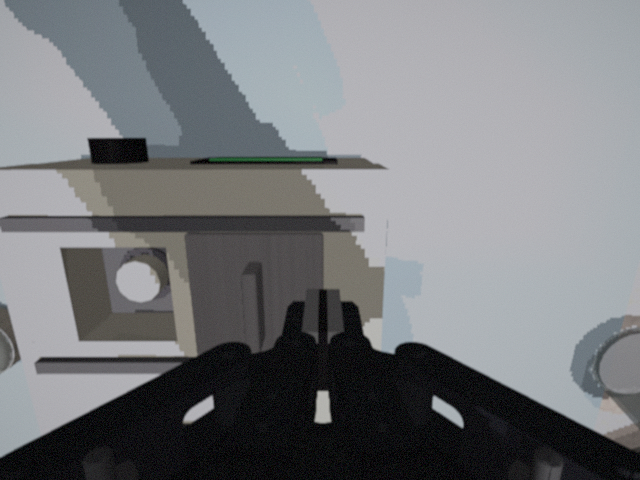

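Guard fully aside, key up at (138,280), fingertips left of the fin at (250,310) and clear. Pushing back.

```bash
python3 -m pendant '[{"ax":0,"ay":0,"az":0,"x":-0.004,"y":0,"z":0,"gripper":0},{"ax":0,"ay":0,"az":0,"x":-0.004,"y":0,"z":0,"gripper":0},{"ax":0,"ay":0,"az":0,"x":-0.004,"y":0,"z":0,"gripper":0},{"ax":0,"ay":0,"az":0,"x":-0.004,"y":0,"z":0,"gripper":0},{"ax":0,"ay":0,"az":0,"x":-0.004,"y":0,"z":0,"gripper":0},{"ax":0,"ay":0,"az":0,"x":-0.004,"y":0,"z":0,"gripper":0},{"ax":0,"ay":0,"az":0,"x":-0.004,"y":0,"z":0,"gripper":0},{"ax":0,"ay":0,"az":0,"x":-0.004,"y":0,"z":0,"gripper":0},{"ax":0,"ay":0,"az":0,"x":-0.004,"y":0,"z":0,"gripper":0},{"ax":0,"ay":0,"az":0,"x":-0.004,"y":0,"z":0,"gripper":0},{"ax":0,"ay":0,"az":0,"x":-0.004,"y":0,"z":0,"gripper":0},{"ax":0,"ay":0,"az":0,"x":-0.004,"y":0,"z":0,"gripper":0},{"ax":0,"ay":0,"az":0,"x":-0.004,"y":0,"z":0,"gripper":0},{"ax":0,"ay":0,"az":0,"x":-0.004,"y":0,"z":0,"gripper":0},{"ax":0,"ay":0,"az":0,"x":-0.004,"y":0,"z":0,"gripper":0},{"ax":0,"ay":0,"az":0,"x":-0.004,"y":0,"z":0,"gripper":0},{"ax":0,"ay":0,"az":0,"x":-0.004,"y":0,"z":0,"gripper":0},{"ax":0,"ay":0,"az":0,"x":-0.001,"y":0,"z":0,"gripper":0},{"ax":0,"ay":0,"az":0,"x":0,"y":0,"z":0,"gripper":0},{"ax":0,"ay":0,"az":0,"x":0,"y":0,"z":0,"gripper":0}]'; python3 -m pendant '[{"ax":0,"ay":0,"az":0,"x":-0.0015,"y":0,"z":0,"gripper":0},{"ax":0,"ay":0,"az":0,"x":0,"y":0,"z":0,"gripper":0}]'
```

```text
t: 12.58
eef_pos: [0.5368, 0.1667, 0.0986]
tool_rot: [[-0.021, 1.0, 0.0], [1.0, 0.021, -0.001], [-0.001, 0.0, -1.0]]
force: [-0.6, -1.0, 5.8]
finger_gap: -0.0002
t: 12.75
eef_pos: [0.5368, 0.1656, 0.0985]
tool_rot: [[-0.022, 1.0, 0.0], [1.0, 0.022, -0.0], [-0.0, 0.0, -1.0]]
force: [-0.4, 1.0, 4.5]
finger_gap: 0.0
```

```bash
python3 snap.py wrist w10;python3 snap.py side s10
```

```text
(no output)
```

View pics/w10.png

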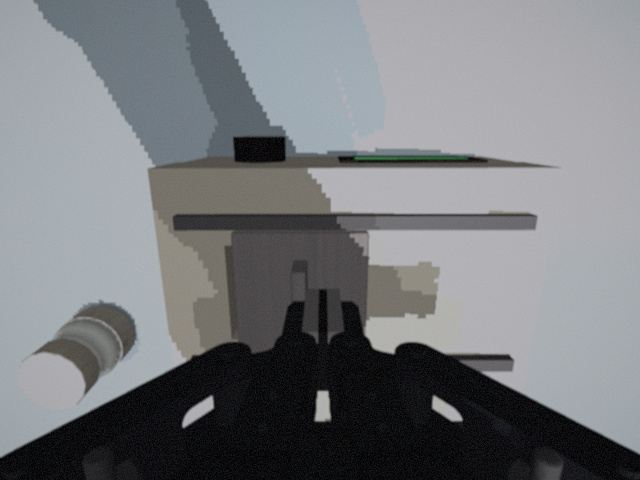

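View pics/s10.png

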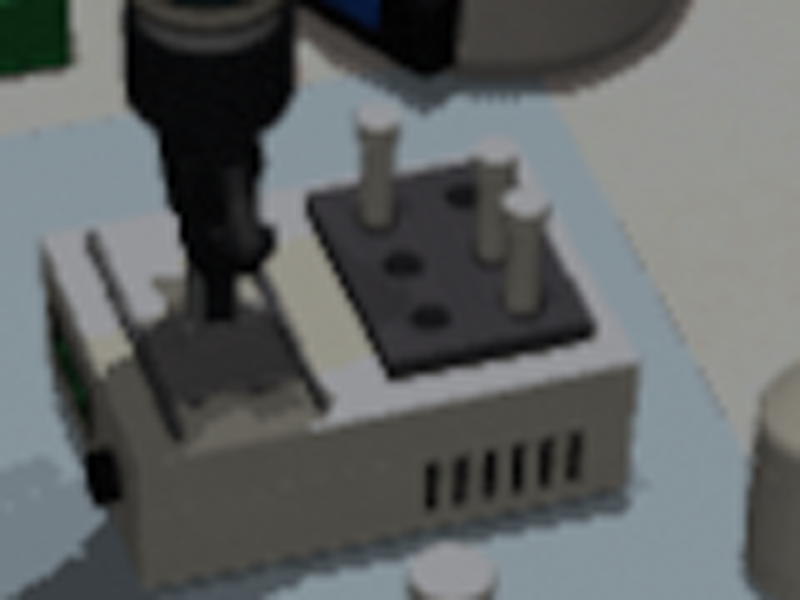

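```bash
python3 - <<'E'
import pickle,cv2
from h import *
p=pickle.load(open('w10.pkl','rb'))
for q in [(232,232),(369,233)]:print('guard',ray(p,q,.09))
print('rim?',ray(p,(226,247),.085),ray(p,(300,285),.105))
i=cv2.imread('pics/w10_full.png')[200:360,180:400]
i=cv2.convertScaleAbs(i,alpha=1.7)
cv2.imwrite('pics/w10c.png',cv2.resize(i,None,fx=3.6,fy=3.6,interpolation=cv2.INTER_CUBIC))
from workcell import r
s=r.sense();print(s['eef_pos'],s['force'],s['wrist_torque'])
E
```

```text
guard [0.50613272 0.12790042 0.09      ]
guard [0.50533243 0.18438231 0.09      ]
rim? [0.51424261 0.1237743  0.085     ] [0.52271879 0.15690933 0.105     ]
[0.53679183 0.16563305 0.09853681] [ 0.07760214 -0.18928798  5.32768372] [ 0.11682941  0.10347165 -0.02759971]
```

View pics/w10c.png

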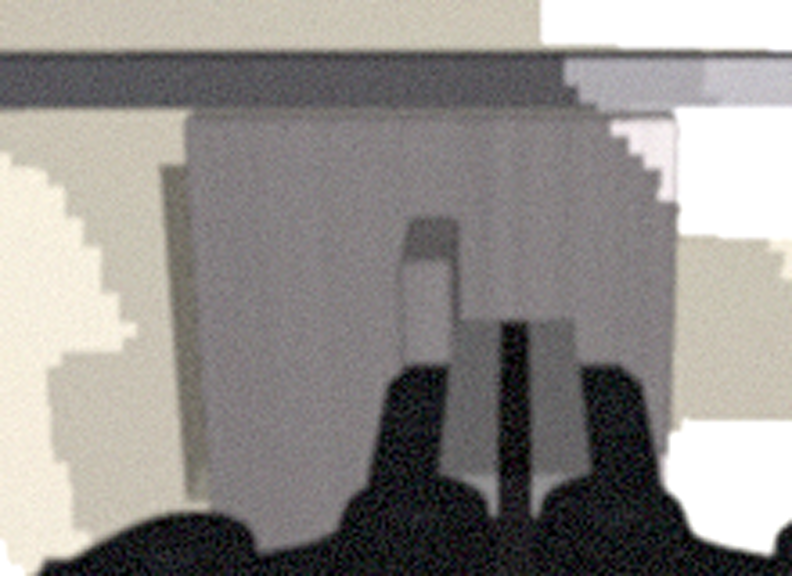

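```bash
python3 -m pendant '[{"ax":0,"ay":0,"az":0,"x":0,"y":0,"z":-0.008,"gripper":0},{"ax":0,"ay":0,"az":0,"x":0.008,"y":-0.001,"z":0,"gripper":0},{"ax":0,"ay":0,"az":0,"x":0.008,"y":0,"z":0,"gripper":0},{"ax":0,"ay":0,"az":0,"x":0,"y":0,"z":0,"gripper":0},{"ax":0,"ay":0,"az":0,"x":0,"y":0,"z":0.006,"gripper":0},{"ax":0,"ay":0,"az":0,"x":0,"y":0,"z":0.004,"gripper":0},{"ax":0,"ay":0,"az":0,"x":0,"y":0,"z":0,"gripper":0},{"ax":0,"ay":0,"az":0,"x":0,"y":0,"z":0,"gripper":0}]'
```

```text
t: 13.52
eef_pos: [0.5346, 0.1818, 0.0955]
tool_rot: [[-0.022, 1.0, -0.002], [1.0, 0.022, -0.001], [-0.001, -0.002, -1.0]]
force: [0.0, -0.1, 0.8]
finger_gap: -0.0001
```

```bash
python3 -m pendant '[{"ax":0,"ay":0,"az":0,"x":0,"y":0,"z":0.0015,"gripper":0},{"ax":0,"ay":0,"az":0,"x":-0.003,"y":0,"z":0,"gripper":0},{"ax":0,"ay":0,"az":0,"x":-0.003,"y":0,"z":0,"gripper":0},{"ax":0,"ay":0,"az":0,"x":-0.003,"y":0,"z":0,"gripper":0},{"ax":0,"ay":0,"az":0,"x":-0.003,"y":0,"z":0,"gripper":0},{"ax":0,"ay":0,"az":0,"x":-0.003,"y":0,"z":0,"gripper":0},{"ax":0,"ay":0,"az":0,"x":0,"y":0,"z":0,"gripper":0}]';python3 snap.py wrist w11
```

```text
t: 14.1
eef_pos: [0.5356, 0.1669, 0.0949]
tool_rot: [[-0.021, 1.0, 0.0], [1.0, 0.021, 0.0], [0.0, 0.0, -1.0]]
force: [0.2, 0.7, -0.4]
finger_gap: -0.0001
```

View pics/w11.png

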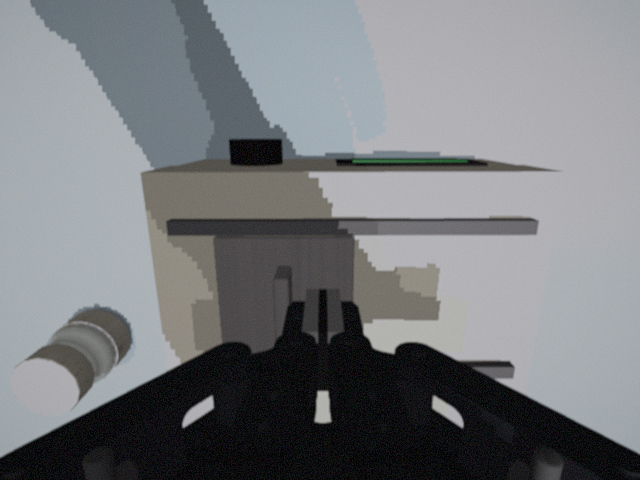

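Now the finger side pushes the fin properly; guard's edge at (215,236) nearly over. Continuing to the stop.

```bash
python3 -m pendant '[{"ax":0,"ay":0,"az":0,"x":-0.0015,"y":0,"z":0,"gripper":0},{"ax":0,"ay":0,"az":0,"x":-0.0015,"y":0,"z":0,"gripper":0},{"ax":0,"ay":0,"az":0,"x":0,"y":0,"z":0,"gripper":0}]';python3 -m pendant '[{"ax":0,"ay":0,"az":0,"x":-0.0015,"y":0,"z":0,"gripper":0},{"ax":0,"ay":0,"az":0,"x":0,"y":0,"z":0,"gripper":0}]'
```

```text
t: 14.4
eef_pos: [0.5356, 0.1645, 0.0949]
tool_rot: [[-0.022, 1.0, 0.0], [1.0, 0.022, 0.0], [0.0, 0.0, -1.0]]
force: [0.0, 1.2, 0.3]
finger_gap: 0.0001
t: 14.57
eef_pos: [0.5357, 0.1628, 0.0949]
tool_rot: [[-0.022, 1.0, 0.0], [1.0, 0.022, 0.0], [0.0, 0.0, -1.0]]
force: [-0.1, 2.4, -0.3]
finger_gap: -0.0002
```

```bash
python3 -m pendant '[{"ax":0,"ay":0,"az":0,"x":-0.0015,"y":0,"z":0,"gripper":0},{"ax":0,"ay":0,"az":0,"x":0,"y":0,"z":0,"gripper":0}]';python3 -m pendant '[{"ax":0,"ay":0,"az":0,"x":-0.001,"y":0,"z":0,"gripper":0},{"ax":0,"ay":0,"az":0,"x":0,"y":0,"z":0,"gripper":0}]'; python3 snap.py wrist w12; python3 - <<'E'
import cv2
i=cv2.imread('pics/w12_full.png')[200:360,180:400]
i=cv2.convertScaleAbs(i,alpha=1.7)
cv2.imwrite('pics/w12c.png',cv2.resize(i,None,fx=3.6,fy=3.6,interpolation=cv2.INTER_CUBIC))
E
```

```text
t: 14.73
eef_pos: [0.5357, 0.1617, 0.0949]
tool_rot: [[-0.022, 1.0, 0.0], [1.0, 0.022, 0.001], [0.001, 0.0, -1.0]]
force: [-0.1, 2.2, 0.0]
finger_gap: 0.0001
t: 14.9
eef_pos: [0.5357, 0.1615, 0.0949]
tool_rot: [[-0.023, 1.0, 0.001], [1.0, 0.023, 0.001], [0.001, 0.001, -1.0]]
force: [-0.2, 3.6, 0.4]
finger_gap: 0.0
```

View pics/w12c.png

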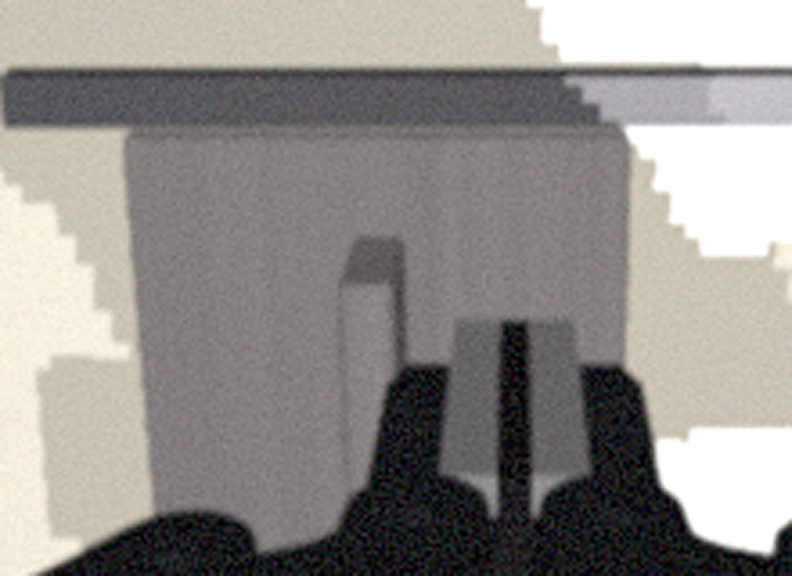

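Stalled at the stop (0.2 mm of motion per 1 mm commanded). Back off, rise, and verify.

```bash
python3 -m pendant '[{"ax":0,"ay":0,"az":0,"x":0.004,"y":0,"z":0,"gripper":0},{"ax":0,"ay":0,"az":0,"x":0.006,"y":0,"z":0,"gripper":0},{"ax":0,"ay":0,"az":0,"x":0,"y":0,"z":0,"gripper":0},{"ax":0,"ay":0,"az":0,"x":0,"y":0,"z":-0.02,"gripper":0},{"ax":0,"ay":0,"az":0,"x":0,"y":0,"z":-0.03,"gripper":0},{"ax":0,"ay":0,"az":0,"x":0,"y":0,"z":-0.03,"gripper":0},{"ax":0,"ay":0,"az":0,"x":0,"y":0,"z":-0.03,"gripper":0},{"ax":0,"ay":0,"az":0,"x":0,"y":0,"z":-0.03,"gripper":0},{"ax":0,"ay":0,"az":0,"x":0,"y":0,"z":0,"gripper":0},{"ax":0,"ay":0,"az":0,"x":0,"y":0,"z":0,"gripper":0},{"ax":0,"ay":0,"az":0,"x":0,"y":0,"z":0,"gripper":0}]'; python3 snap.py wrist w13; python3 snap.py scene sc13;python3 snap.py side s13; python3 - <<'E'
import cv2,numpy as np
for n,m in (('scene0','sc13_full'),('side0','s13_full')):
    a=cv2.imread(f'pics/{n}.png');b=cv2.imread(f'pics/{m}.png')
    cv2.imwrite(f'pics/diff_{n}.png',np.hstack([b[100:,100:500]]))
E
```

```text
t: 15.87
eef_pos: [0.5348, 0.1697, 0.2343]
tool_rot: [[-0.022, 1.0, -0.001], [1.0, 0.022, -0.001], [-0.001, -0.001, -1.0]]
force: [-0.6, 0.0, -1.2]
finger_gap: 0.0002
```

View pics/w13.png

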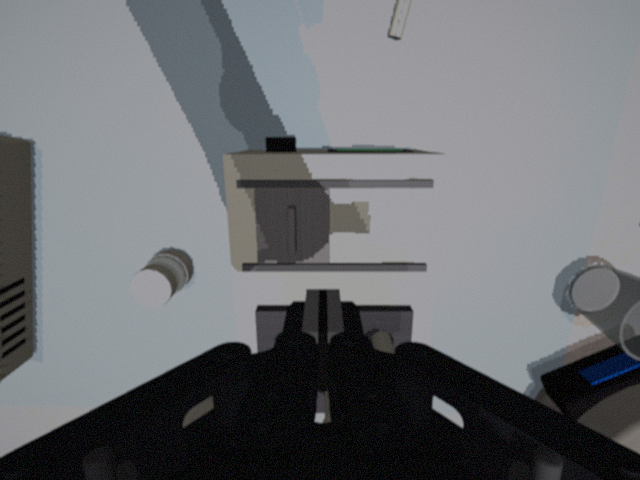

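View pics/sc13_full.png

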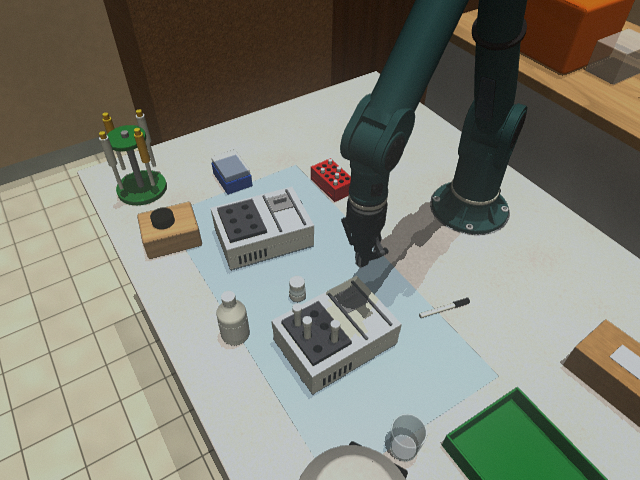

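View pics/s13_full.png

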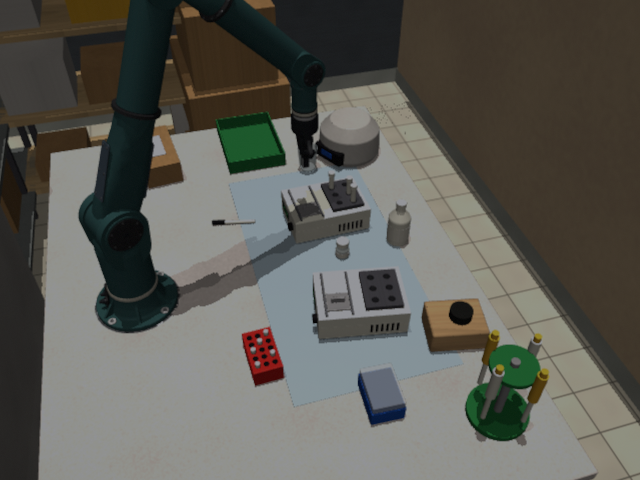

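```bash
python3 - <<'E'
import pickle
from h import *
p=pickle.load(open('w13.pkl','rb'))
print(ray(p,(256,188),.09),ray(p,(329,188),.09),ray(p,(292,230),.105))
from workcell import workorder
print(workorder.job_done())
E
```

```text
[0.505751   0.11836632 0.09      ] [0.50455026 0.17383989 0.09      ] [0.53421222 0.14690385 0.105     ]
the job is handed in; nothing more can be done
None
```

The heater is reset and its guard is back over the well, and I have handed the job in; no verdict is reported. The loaded heater was the left one, at about (0.601, 0.180) m with a yaw of about 1.3°.

- **Opening:** With shut fingertips I pushed the guard fin aside until it stopped, at about 3.6 N. The picture then showed the well wholly uncovered and the key still up.
- **Reset:** I pressed the key until it bottomed at about 15 N and held it for about half a second. After I lifted off, the key looked up in the picture.
- **Closing:** I pushed the guard back until it stopped, at about 3.6 N.
- **One correction:** On the first push back, the finger partly rode on top of the fin, with about 5 N upward, and the guard stood 10 mm short. I backed off, lowered the fingertips about 4 mm and pushed it home.

**Last checks:**
- The guard plate's edges are at y 0.118 and 0.174 m, within 1 mm of where they started.
- The tubes, the other heater and the bystanders look unmoved in the scene and side views. I compared these by eye and did not measure them.
- The tool ended clear at z 0.234 m with essentially no force. The clock was at about 16 s.
- The key could not be seen after the guard closed over it. I last saw it up just before that.

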